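Push the film carton clear and press the recessed reset key

ROBOT

A 7-joint arm with a two-finger parallel gripper is mounted at the origin on the work surface. World frame = base frame: x ahead of the robot, y to its left, z up, the work surface at z = 0. Lengths are in mm, angles in degrees, forces in N, time in s.
With the tool pointing down it reaches from about 400 to 900 mm from the base axis. Payload 5.5 kg.
Tool frame: the origin (TCP) lies between the finger pads; the fingertips stand 8 mm ahead of it and the grasp point (between the pads) lies 11 mm behind it; z points along the fingers, y is the direction in which the jaws open and shut (so a half turn about z gives the same grasp; the last joint's range is limited). The gripper opens to 92 mm and grips with 3 to 60 N. Pads are 19 mm wide; open, the fingers measure 130 mm over their backs; the gripper's body (75 mm by 190 mm) begins 47 mm behind the grasp point.
Start: joints at [-58.258, 28.699, -24.465, 88.831, 12.651, 65.22, -12.049], TCP at [186.329, 622.721, 234.729] pointing down, gripper open.
Joint ranges: [-164.97, 164.97], [-17.58, 116.51], [-87.97, 89.64], [11.32, 138.91], [-80.73, 260.73], [10.89, 115.49], [-147.41, 147.41]. Speed limits (degrees/s): [147.25, 147.25, 180, 180, 180, 180, 180].

INTERFACE

Orientations are given as a 3x3 rotation matrix whose columns are the frame's x, y, z axes.
In Python, from bench import env gives the robot as it stands.
- The arm moves only by the tool jog_arm, never from a script. Its arguments are lists of equal length, an entry for each row: "linear": the shift along the world's x, y, z in mm, a list of three; "twist": the turn, a rotation vector about the world's x, y, z in rad, a list of three; "jaw": the finger opening in mm, from 0 to 91.8. In form: {"linear": [[dx, dy, dz], ...], "twist": [[ax, ay, az], ...], "jaw": [jaw, ...]}. A call has 1 to 12 rows; each row is the pose to reach, as a shift and turn from the pose commanded when the call began; what a row does not reach only later rows make up. A row lasts 1/10 s, in which the tool goes at most 50 mm and 8.59 degrees, less where a joint would pass 70% of its speed; a pose out of reach is approached as far as the arm can. A call with a gripper value outside its range is refused whole. The fingers move at their own pace and stop on an object; "force" is the grip in N (left out, the last holds). Time passes only in rows, so rows that repeat a pose let the fingers close. It gives the time, the measured TCP pose, the force and the opening at its end, in the units of the state.
- env.state(): the state, without advancing time (a new reading comes with each control period).
- env.snapshot(name): name is "scene" or "top" or "wrist"; returns the picture (384x512x3 uint8, red, green, blue); there is no depth.
- env.camera_info(name): a dict with "mtx" (3x3 intrinsics, pixels), "cam_to_world" (4x4, takes a point from camera to world coordinates); the wrist camera has in their place "mount" (4x4, takes a point from camera to tool coordinates, whose origin is the TCP and whose axes are the flange's). Camera axes: x right, y up, looking along -z (the intrinsics and any distortion apply to the point x, -y, -z); pixel columns grow to the right and rows downward; lengths in mm; the calibration is good to about 2 mm. A picture is of the moment at which its call begins: read the wrist's pose just before it. camera_info takes no time and is no camera call.
- env.sign_off(): hands the job in, once; it reports no verdict.
Trained networks look in the newest picture that a camera, given by its name, has taken for a name from the list of things; names that differ only in an ending like _2 or _b are one class to them, and where a whole thing is asked for, a point or a joint stands for the part that bears it (a point fixed in the world has none). Each returns a list of dicts, best first, with "score" (0 to 1); they miss things now and then, are a little off and sometimes report something else, mostly with a low value. They report only what shows in the picture. A call takes as long as a camera call. They do not tell look-alikes from the thing itself.
- env.outline_of(camera, target): "pixels" (384x512 bool, what is visible of it).
- env.place_of(camera, target): "centre" ([x, y, z] in mm, in the coordinates of the camera as it stood for that picture, good to about 4 mm: a listed point, or the origin of a listed thing).
The state is a dict: "time": time; "q": joint angles; "qd": joint speeds; "joint_torque": joint torques, N m; "ee_pos": TCP position; "ee_rot": TCP orientation; "ft_force": force on the tool from outside, world axes, zero at the start; "wrist_torque": the same for the moment, N m; "opening": opening from 0.0 (shut) to 1.0 (fully open).
Only numpy, scipy, OpenCV 4.12 (cv2) and the standard library are available. Lean on these libraries where they do the work, as an engineer would, in place of code of your own. Each camera call takes 0.05 s, during which the arm holds its last target. There are 200 camera calls.

TASK

A carton of sealing film has been left lying over the reset well of the tripped channel (the one with the red lamp) on the cream console. Push it off the well with the fingers, without lifting or tipping it, so that it stays lying flat on the console's top, then reach the closed fingertips into the uncovered well, press the sunken orange key fully down, hold it there for a good second and let it come up again. Do not press the other two keys, and leave the vials, the bottle and the other things on the bench where they are.

Things in the scene. Friction and masses are not known exactly. Their poses are not given: they have to be found in the camera images.
- console: low cream three-channel instrument with teal sides, fixed, 290 mm deep (its x) by 420 wide (its y) by 75 high, turned up to 0.2 rad; origin at the centre of its underside, x to its rear (away from the robot), z up. Three reset wells lie in a row across its flat top panel; from their centres the panel runs 175 mm to the rear edge (free but for two vials at the corners) and 115 mm to the front edge
- lamp_red: red lamp 18 mm wide, 4 mm high, on the panel in front (-x of the console) of the tripped channel's well, its centre 66 mm from that well's centre; origin at its underside on the panel, axes parallel to the console's. The two other wells have green lamps there
- carton: loose closed carton of sealing film, white with a blue band, 76 x 76 x 36 mm high, 0.1 to 0.2 kg, lying flat on the panel over the tripped channel's well (within about 6 mm of its centre along each axis, turned up to 0.25 rad), hiding it; origin at the centre of its underside, z up. It slides when pushed low on a side
- well_left (a point): centre of the mouth of the left (+y of the console) well, level with the panel: a dark rectangular recess 42 mm along the console's x by 62 mm along its y, 30 mm deep, straight walls; neighbouring wells are 110 mm apart. Site axes parallel to the console's
- key_left (a joint): travel of the round orange reset key, 28 mm wide, in the centre of the left (+y of the console) well: 0 up (its top 16 mm below the panel), 0.005 m fully down (its top 21 mm below the panel). Spring return; starts to move at 1.5 N, fully down at 5 N
- well_mid (a point): centre of the mouth of the middle well, level with the panel: a dark rectangular recess 42 mm along the console's x by 62 mm along its y, 30 mm deep, straight walls; neighbouring wells are 110 mm apart. Site axes parallel to the console's
- key_mid (a joint): travel of the round orange reset key, 28 mm wide, in the centre of the middle well: 0 up (its top 16 mm below the panel), 0.005 m fully down (its top 21 mm below the panel). Spring return; starts to move at 1.5 N, fully down at 5 N
- well_right (a point): centre of the mouth of the right (-y) well, level with the panel: a dark rectangular recess 42 mm along the console's x by 62 mm along its y, 30 mm deep, straight walls; neighbouring wells are 110 mm apart. Site axes parallel to the console's
- key_right (a joint): travel of the round orange reset key, 28 mm wide, in the centre of the right (-y) well: 0 up (its top 16 mm below the panel), 0.005 m fully down (its top 21 mm below the panel). Spring return; starts to move at 1.5 N, fully down at 5 N
- vial_a: small amber vial with blue cap, 22 mm wide, 34 mm tall, standing on the console's panel near its rear left corner; leave alone. Origin at the centre of its underside
- vial_b: the same kind of vial near the panel's rear right corner; leave alone. Origin at the centre of its underside
- bottle_amber: amber reagent bottle, 86 mm wide, 200 mm tall, on the bench to the right; leave alone. Origin at the centre of its underside
- beaker: glass beaker, 70 mm wide, 90 mm tall, on the bench to the left; leave alone. Origin at the centre of its underside
- tip_rack: blue box of pipette tips, 85 x 120 x 62 mm, on the bench to the left; leave alone. Origin at the centre of its underside
- driver: screwdriver lying on the bench to the right; leave alone
Not all that is in view belongs to the job. What is meant by the carton is not turquoise or yellow, and is the smaller of those in its own colour.

How it is judged (in metres and radians):
On the way, in this order (a step that is already met when the one before it is completed fails the run):
1. the carton has been pushed off the tripped channel's well and lies flat on the console (((horizontal distance between lamp_red and well_left below 0.085 m and horizontal distance between carton and well_left above 0.055 m and z of carton in the frame of console between 0.072 and 0.08 m and angle between carton's own z axis and vertical below 0.08 rad) or (horizontal distance between lamp_red and well_mid below 0.085 m and horizontal distance between carton and well_mid above 0.055 m and z of carton in the frame of console between 0.072 and 0.08 m and angle between carton's own z axis and vertical below 0.08 rad) or (horizontal distance between lamp_red and well_right below 0.085 m and horizontal distance between carton and well_right above 0.055 m and z of carton in the frame of console between 0.072 and 0.08 m and angle between carton's own z axis and vertical below 0.08 rad))), for 0.2 s.
2. the tripped channel's key is held fully down (at least 4 of its 5 mm) for 0.8 s (((horizontal distance between lamp_red and well_left below 0.085 m and value of joint key_left above 0.004 m) or (horizontal distance between lamp_red and well_mid below 0.085 m and value of joint key_mid above 0.004 m) or (horizontal distance between lamp_red and well_right below 0.085 m and value of joint key_right above 0.004 m))), for 0.8 s.
At the end, for the whole second after the job is handed in: The carton lies flat and at rest on the console's top panel with its centre more than 55 mm from the centre of the red-lamp well, and all three keys are up again (within 1 mm) (((horizontal distance between lamp_red and well_left below 0.085 m and horizontal distance between carton and well_left above 0.055 m) or (horizontal distance between lamp_red and well_mid below 0.085 m and horizontal distance between carton and well_mid above 0.055 m) or (horizontal distance between lamp_red and well_right below 0.085 m and horizontal distance between carton and well_right above 0.055 m)) and z of carton in the frame of console between 0.072 and 0.08 m and angle between carton's own z axis and vertical below 0.08 rad and linear speed of carton below 0.02 m/s and value of joint each of key_left, key_mid, key_right below 0.001 m); the robot touches nothing.
It fails at once if the carton is lifted (more than 15 mm off the panel) or tipped (more than 0.4 rad) (z of carton in the frame of console above 0.09 m or angle between carton's own z axis and vertical above 0.4 rad).
It fails at once if a key of an untripped channel is pressed (more than 2 mm) ((not (horizontal distance between lamp_red and well_left below 0.085 m) and value of joint key_left above 0.002 m) or (not (horizontal distance between lamp_red and well_mid below 0.085 m) and value of joint key_mid above 0.002 m) or (not (horizontal distance between lamp_red and well_right below 0.085 m) and value of joint key_right above 0.002 m)).
It fails at once if a vial, the bottle, the beaker, the tip box or the screwdriver is moved by more than 20 mm (distance of any of vial_a, vial_b, bottle_amber, beaker, tip_rack, driver from where it was at the start of the episode above 0.02 m).
It also fails if it takes over 48 s, if anything falls off the work surface, if the arm or the gripper's body presses on something with over 40 N, if the wrist force passes 120 N, or if a joint passes its speed limit or range.

## Working session

There is one attempt and no reset: what is moved stays moved. The work goes in short steps, Python scripts to look and compute and a tool call to move; the robot and the scene stay as the last step left them, time stands still between calls to the robot, and variables do not carry over. Pictures are saved under pics/ and viewed, about 8 in all and at most 12, crops included, and the job is handed in when it is done.

Besides the shell and the picture viewer there is one more tool, called after ">>>" as name(argument=value, ...) on one line, values as JSON. jog_arm: Moves the arm, as the interface text tells. Its arguments: {"type":"object","properties":{"linear":{"type":"array"},"twist":{"type":"array"},"jaw":{"type":"array"},"force":{"type":"number"}},"required":["linear","twist","jaw"]}

```bash
mkdir -p pics
cat > h.py <<'E'
from bench import env
import numpy as np, cv2
def save(im,n): cv2.imwrite('pics/'+n+'.png',im[:,:,::-1])
def c2w(cam):
    i=env.camera_info(cam)
    if 'cam_to_world' in i: return np.array(i['mtx']),np.array(i['cam_to_world'])
    s=env.state();T=np.eye(4);T[:3,:3]=np.array(s['ee_rot']).reshape(3,3);T[:3,3]=s['ee_pos']
    return np.array(i['mtx']),T@np.array(i['mount'])
def world(cam,p):
    K,T=c2w(cam); return (T@np.r_[p,1])[:3]
def ray(cam,uv,z):
    K,T=c2w(cam); d=np.linalg.inv(K)@np.r_[uv,1]; d=T[:3,:3]@(d*[1,-1,-1]); o=T[:3,3]
    return o+d*(z-o[2])/d[2]
def proj(cam,P):
    K,T=c2w(cam); p=np.linalg.inv(T)@np.r_[P,1]; p=K@(p[:3]*[1,-1,-1]); return p[:2]/p[2]
E
python3 - <<'E'
from h import *
ims=[env.snapshot(c) for c in('scene','top')]
save(ims[0],'scene'); save(cv2.resize(ims[1],(800,600),interpolation=cv2.INTER_CUBIC),'top')
print(env.camera_info('top').keys(), env.state()['ee_rot'])
for n in ['console','lamp_red','carton','well_left','well_mid','well_right','vial_a','bottle_amber','beaker','tip_rack','driver']:
    for d in env.place_of('top',n)[:4]: 
        w=world('top',d['centre']);print(n,round(d['score'],2),w.round(0),(proj('top',w)).round(0))
E
```

```text
dict_keys(['mtx', 'cam_to_world']) [[-9.58032146e-01  2.86660296e-01 -5.31498643e-04]
 [ 2.86660787e-01  9.58030662e-01 -1.68606883e-03]
 [ 2.58630074e-05 -1.76766796e-03 -9.99998437e-01]]
console 0.87 [541. -38.  -0.] [270. 193.]
lamp_red 0.65 [ 627. -230.   78.] [336. 160.]
lamp_red 0.39 [443. -34.  78.] [270. 221.]
lamp_red 0.16 [ 415. -398.   -0.] [388. 234.]
carton 0.92 [291. 427.  -0.] [115. 274.]
carton 0.82 [ 272. -274.   -0.] [350. 282.]
carton 0.59 [258. 264.   3.] [169. 286.]
carton 0.58 [514. -33.  74.] [270. 197.]
well_left 0.77 [527.  71.  77.] [234. 192.]
well_right 0.69 [ 506. -148.   74.] [309. 200.]
vial_a 0.46 [ 625. -232.   75.] [336. 161.]
vial_a 0.44 [673. 143.  72.] [211. 145.]
vial_a 0.22 [524.  70.  76.] [234. 193.]
bottle_amber 0.77 [ 646. -445.   -5.] [397. 162.]
beaker 0.72 [652. 397.   0.] [134. 158.]
tip_rack 0.92 [482. 430.   2.] [119. 211.]
driver 0.73 [ 414. -398.   -3.] [388. 234.]
driver 0.56 [669. 141.  75.] [212. 146.]
```

View pics/top.png

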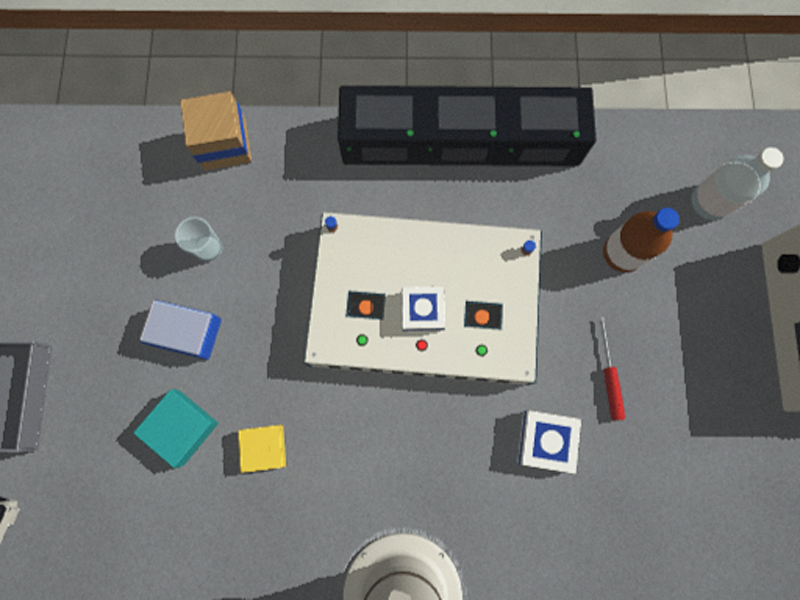

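View pics/scene.png

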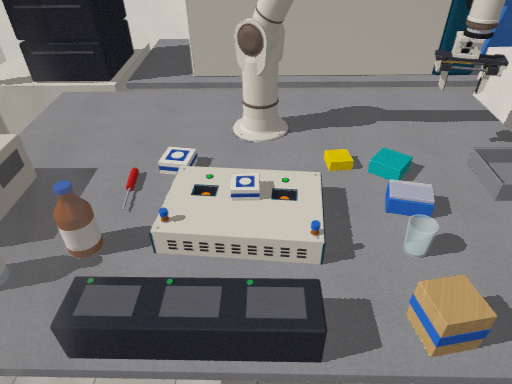

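The tripped channel is the middle one: its red lamp is at (421,345) in the 800x600 top view, and the green lamps are at (362,340) and (481,350). Two white cartons with blue could be meant. The one on the console at (423,308) is the smaller and lies over the middle well, so it fits. The other, at (551,442) on the bench, is bigger. I'll confirm this in a crop and refine the geometry.

Run:
```python
from h import *
im=env.snapshot('top')
save(cv2.resize(im[175:310,220:380],None,fx=4.5,fy=4.4,interpolation=cv2.INTER_CUBIC),'crop')
h=cv2.cvtColor(im,cv2.COLOR_RGB2HSV); 
def blobs(m,z,n):
    k,l,s,c=cv2.connectedComponentsWithStats(m.astype(np.uint8))
    for i in range(1,k):
        if s[i,4]>8 and 195<c[i][0]<350 and 140<c[i][1]<240: print(n,c[i].round(1),s[i,4],ray('top',c[i],z).round(1))
H,S,V=h[...,0],h[...,1],h[...,2]
blobs((H>5)&(H<18)&(S>150)&(V>100),59,'key')
blobs(((H<4)|(H>174))&(S>120)&(V>90),79,'red')
blobs((H>40)&(H<80)&(S>120)&(V>60),79,'green')
blobs((H>105)&(H<128)&(S>120)&(V>60),111,'blue')
for n in('carton','console'):
  for d in env.outline_of('top',n)[:4]:
    m=d['pixels'].astype(np.uint8); c=max(cv2.findContours(m,0,2)[0],key=cv2.contourArea)
    r=cv2.minAreaRect(c); z=111 if n=='carton' else 75
    print(n,round(d['score'],2),np.round(r[0],1),np.round(r[1],1),round(r[2],1), [ray('top',p,z)[:2].round(0).tolist() for p in cv2.boxPoints(r)])
```

```text
key [233.9 196.1] 68 [518.8  72.5  59. ]
key [308.  202.4] 71 [ 501.3 -146.4   59. ]
red [269.6 220.5] 31 [444.3 -32.1  79. ]
green [231.3 217.3] 28 [452.7  77.5  79. ]
green [307.9 223.5] 27 [ 436.  -141.6   79. ]
blue [211.2 141.9] 42 [668.7 138.1 111. ]
blue [338.4 157.2] 44 [ 624.4 -229.5  111. ]
blue [270.  196.1] 151 [508.7 -32.3 111. ]
carton 0.97 [270.  197.5] [29. 28.] 90.0 [[546.0, 7.0], [547.0, -72.0], [464.0, -71.0], [463.0, 7.0]]
carton 0.95 [112.3 274.1] [39.3 40.8] 39.5 [[284.0, 467.0], [368.0, 404.0], [301.0, 317.0], [220.0, 380.0]]
carton 0.66 [167.5 287. ] [28.5 28.9] 85.9 [[294.0, 285.0], [299.0, 208.0], [226.0, 199.0], [220.0, 275.0]]
carton 0.57 [351.2 282.7] [38.1 34.5] 9.5 [[237.0, -190.0], [326.0, -209.0], [310.0, -310.0], [221.0, -289.0]]
console 0.58 [272.4 191.4] [149.4 100. ] 4.7 [[402.0, 183.0], [702.0, 171.0], [666.0, -277.0], [369.0, -239.0]]
```

View pics/crop.png

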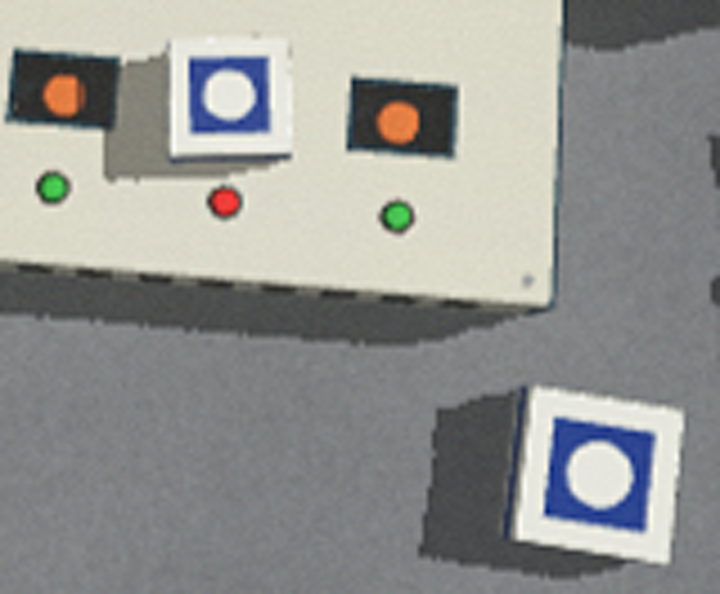

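The crop confirms it: the small white carton at crop (230,95) sits behind the red lamp at (225,202), and the bigger look-alike is on the bench at (600,470). From the keys and lamps, the middle well is at about (510,-37) with console yaw about -4.5°, and the carton is at about (509,-32). Next I'll swing over above the front of the carton.

>>> jog_arm(linear=[[60,-80,0],[120,-160,0],[180,-240,0],[220,-320,0],[220,-320,0],[263,-500,0],[263,-500,0],[263,-500,0],[263,-651,0],[263,-651,0],[263,-651,0],[263,-651,0]], twist=[[0,0,0.1],[0,0,0.212],[0,0,0.212],[0,0,0.212],[0,0,0.212],[0,0,0.212],[0,0,0.212],[0,0,0.212],[0,0,0.212],[0,0,0.212],[0,0,0.212],[0,0,0.212]], jaw=[30,30,30,30,30,30,30,30,30,30,30,30])

```text
time: 2.0
ee_pos: [426.7, 81.7, 235.2]
ee_rot: [[-0.997, 0.079, 0.001], [0.079, 0.997, 0.0], [-0.001, 0.0, -1.0]]
ft_force: [0.9, 0.9, 0.1]
opening: 0.326
```

>>> jog_arm(linear=[[10,-40,0],[18,-75,0],[18,-75,0],[18,-75,0],[18,-75,0]], twist=[[0,0,0],[0,0,0],[0,0,0],[0,0,0],[0,0,0]], jaw=[30,30,30,30,30])

```text
time: 2.5
ee_pos: [444.3, 9.9, 234.8]
ee_rot: [[-0.997, 0.077, -0.0], [0.077, 0.997, 0.001], [0.0, 0.001, -1.0]]
ft_force: [-0.5, 0.8, -0.4]
opening: 0.323
```

>>> jog_arm(linear=[[2,-38,0],[2,-38,-40],[2,-38,-80],[2,-38,-110],[2,-38,-120],[2,-38,-120],[2,-38,-120]], twist=[[0,0,0],[0,0,0],[0,0,0],[0,0,0],[0,0,0],[0,0,0],[0,0,0]], jaw=[30,30,30,30,30,30,30])

```text
time: 3.2
ee_pos: [447.5, -28.6, 115.8]
ee_rot: [[-0.997, 0.077, 0.001], [0.077, 0.997, 0.0], [-0.001, 0.0, -1.0]]
ft_force: [0.5, 0.4, -0.3]
opening: 0.326
```

Run:
```python
from h import *
im=env.snapshot('wrist'); save(im,'w1')
for n in('carton','lamp_red','well_left','well_right'):
  for d in env.place_of('wrist',n)[:2]: 
    w=world('wrist',d['centre']);print(n,round(d['score'],2),w.round(0),proj('wrist',w).round(0))
```

```text
carton 0.73 [511. -34.  78.] [254. 307.]
lamp_red 0.67 [448. -34.  74.] [247. 213.]
```

View pics/w1.png

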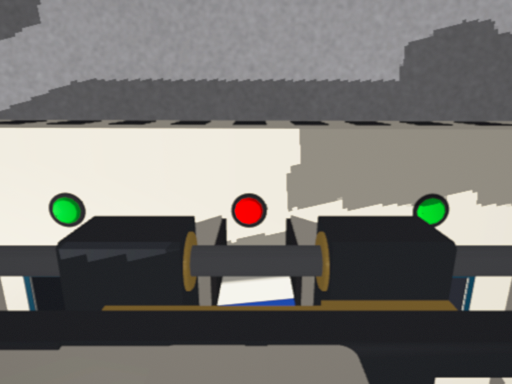

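The wrist view shows the red lamp at (248,210), centred between the fingers, and the carton edge at (256,290). The fingers straddle the lamp squarely in front of the carton. Next I'll lower them and push low.

>>> jog_arm(linear=[[0,0,-12],[0,0,-23],[0,0,-23],[4,-0.3,-23],[8,-0.6,-23],[12,-1,-23],[16,-1.3,-23],[20,-1.6,-23],[25,-2,-23],[30,-2.4,-23],[35,-2.8,-23],[40,-3.2,-23]], twist=[[0,0,0],[0,0,0],[0,0,0],[0,0,0],[0,0,0],[0,0,0],[0,0,0],[0,0,0],[0,0,0],[0,0,0],[0,0,0],[0,0,0]], jaw=[30,30,30,30,30,30,30,30,30,30,30,30])

```text
time: 4.65
ee_pos: [486.9, -32.6, 91.7]
ee_rot: [[-0.997, 0.079, -0.0], [0.079, 0.997, -0.0], [0.0, -0.0, -1.0]]
ft_force: [-0.7, 0.1, 1.6]
opening: 0.327
```

Run:
```python
from h import *
im=env.snapshot('scene'); c=im[130:250,150:340]
save(cv2.resize(c,None,fx=4,fy=4,interpolation=cv2.INTER_CUBIC),'s1')
for d in env.place_of('scene','carton')[:3]: print(round(d['score'],2),world('scene',d['centre']).round(0))
```

```text
0.89 [ 275. -276.   -1.]
0.86 [536. -42.  78.]
0.83 [295. 418.  -3.]
```

View pics/s1.png

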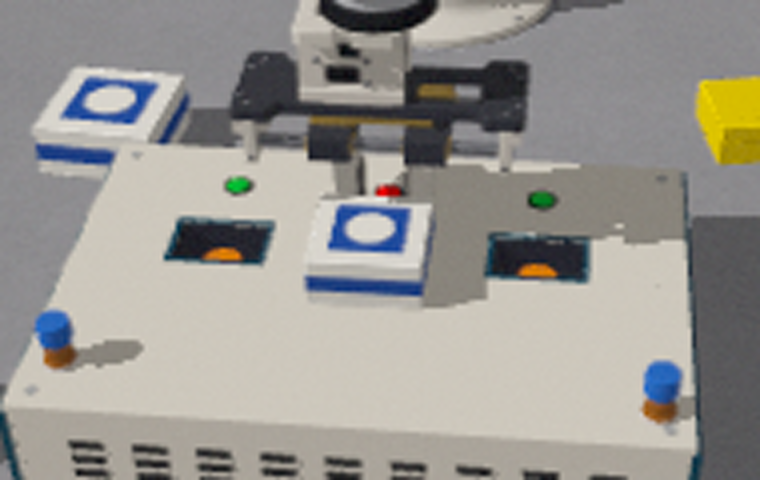

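The carton (crop (370,250)) is sliding flat to the rear, with the fingers low at its front. I'll continue to about 95 mm clear.

>>> jog_arm(linear=[[6,-0.5,0],[12,-1,0],[18,-1.4,0],[24,-1.9,0],[30,-2.4,0],[36,-2.9,0],[42,-3.4,0],[48,-3.8,0],[54,-4.3,0],[60,-4.8,0],[66,-5.3,0],[70,-5.6,0]], twist=[[0,0,0],[0,0,0],[0,0,0],[0,0,0],[0,0,0],[0,0,0],[0,0,0],[0,0,0],[0,0,0],[0,0,0],[0,0,0],[0,0,0]], jaw=[30,30,30,30,30,30,30,30,30,30,30,30])

```text
time: 5.95
ee_pos: [557.2, -38.2, 91.7]
ee_rot: [[-0.997, 0.079, 0.0], [0.079, 0.997, 0.0], [-0.0, 0.0, -1.0]]
ft_force: [-0.9, 0.9, 1.0]
opening: 0.327
```

>>> jog_arm(linear=[[0,0,0],[-5,0,0],[-20,2,5],[-35,3,20],[-47,4,30],[-47,4,30],[-47,4,30],[-47,4,30]], twist=[[0,0,0],[0,0,0],[0,0,0],[0,0,0],[0,0,0],[0,0,0],[0,0,0],[0,0,0]], jaw=[30,30,30,0,0,0,0,0], force=20)

```text
time: 6.75
ee_pos: [509.9, -34.2, 121.4]
ee_rot: [[-0.997, 0.079, 0.0], [0.079, 0.997, 0.0], [-0.0, 0.0, -1.0]]
ft_force: [-0.3, -0.4, 0.3]
opening: 0.002
```

Run:
```python
from h import *
s=env.state();print(s['ee_pos'],s['opening'])
im=env.snapshot('scene'); c=im[130:250,150:340]
save(cv2.resize(c,None,fx=4,fy=4,interpolation=cv2.INTER_CUBIC),'s2')
for n in ('carton','well_mid'):
  for d in env.place_of('scene',n)[:3]: print(n,round(d['score'],2),world('scene',d['centre']).round(0))
```

```text
[509.85126989 -34.20151433 121.42688118] 0.0024977543402173344
carton 0.97 [606. -49.  75.]
carton 0.87 [ 273. -272.    0.]
carton 0.8 [295. 418.  -1.]
well_mid 0.71 [510. -37.  75.]
```

View pics/s2.png

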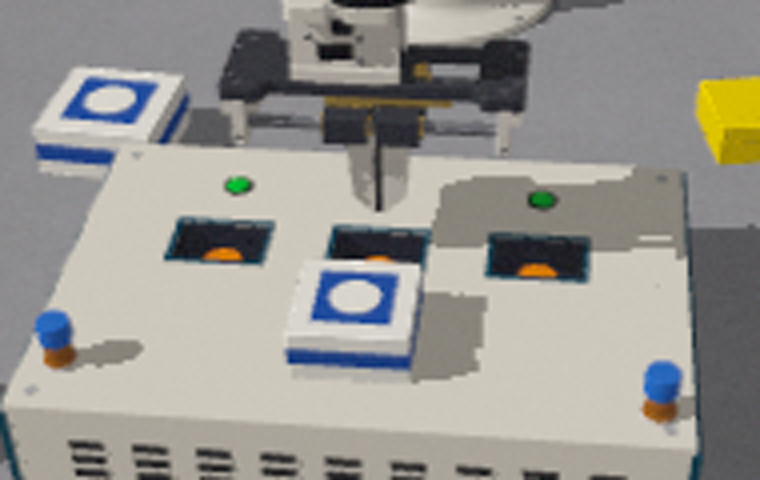

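The carton is flat at about (606,-49), 96 mm from the well. The well is uncovered at (510,-37), seen at crop (378,245). I'll centre the closed fingers and go down to just above the key.

>>> jog_arm(linear=[[0,-3,0],[0,-3,0],[0,-3,-15],[0,-3,-30],[0,-3,-42],[0,-3,-48],[0,-3,-51],[0,-3,-51]], twist=[[0,0,0],[0,0,0],[0,0,0],[0,0,0],[0,0,0],[0,0,0],[0,0,0],[0,0,0]], jaw=[0,0,0,0,0,0,0,0])

```text
time: 7.7
ee_pos: [509.4, -37.2, 70.5]
ee_rot: [[-0.997, 0.079, -0.001], [0.079, 0.997, 0.0], [0.001, 0.0, -1.0]]
ft_force: [-0.9, 0.2, -0.0]
opening: 0.005
```

>>> jog_arm(linear=[[0,0,-2],[0,0,-4],[0,0,-6],[0,0,-7],[0,0,-7],[0,0,-7]], twist=[[0,0,0],[0,0,0],[0,0,0],[0,0,0],[0,0,0],[0,0,0]], jaw=[0,0,0,0,0,0])

```text
time: 8.3
ee_pos: [510.0, -37.2, 64.1]
ee_rot: [[-0.997, 0.079, 0.001], [0.079, 0.997, -0.0], [-0.001, 0.0, -1.0]]
ft_force: [0.7, -0.2, 4.1]
opening: 0.005
```

>>> jog_arm(linear=[[0,0,-1],[0,0,-2],[0,0,-2.5],[0,0,-2.5]], twist=[[0,0,0],[0,0,0],[0,0,0],[0,0,0]], jaw=[0,0,0,0])

```text
time: 8.7
ee_pos: [510.1, -37.2, 62.2]
ee_rot: [[-0.997, 0.079, 0.001], [0.079, 0.997, -0.0], [-0.001, -0.0, -1.0]]
ft_force: [-1.7, 0.3, 11.5]
opening: 0.005
```

The force is 11.5 N and the height has stopped at 62.2, so the key is against its stop. I'll hold it there.

>>> jog_arm(linear=[[0,0,0],[0,0,0],[0,0,0],[0,0,0],[0,0,0],[0,0,0],[0,0,0],[0,0,0],[0,0,0],[0,0,0],[0,0,0],[0,0,0]], twist=[[0,0,0],[0,0,0],[0,0,0],[0,0,0],[0,0,0],[0,0,0],[0,0,0],[0,0,0],[0,0,0],[0,0,0],[0,0,0],[0,0,0]], jaw=[0,0,0,0,0,0,0,0,0,0,0,0])

```text
time: 9.9
ee_pos: [510.1, -37.2, 62.2]
ee_rot: [[-0.997, 0.079, 0.001], [0.079, 0.997, -0.0], [-0.001, 0.0, -1.0]]
ft_force: [-1.7, 0.6, 11.5]
opening: 0.007
```

>>> jog_arm(linear=[[0,0,5],[0,0,15],[0,0,30],[0,0,50],[0,0,80],[0,0,110],[0,0,140],[0,0,150],[0,0,150],[0,0,150]], twist=[[0,0,0],[0,0,0],[0,0,0],[0,0,0],[0,0,0],[0,0,0],[0,0,0],[0,0,0],[0,0,0],[0,0,0]], jaw=[0,0,0,0,0,0,0,0,0,0])

```text
time: 10.9
ee_pos: [508.5, -37.1, 210.1]
ee_rot: [[-0.997, 0.079, -0.002], [0.079, 0.997, 0.0], [0.002, -0.0, -1.0]]
ft_force: [-1.1, 0.2, -0.8]
opening: 0.008
```

Run:
```python
from h import *
s=env.state();print(s['ee_pos'],s['ft_force'])
im=env.snapshot('scene'); c=im[130:250,150:340]
save(cv2.resize(c,None,fx=4,fy=4,interpolation=cv2.INTER_CUBIC),'s3')
for d in env.place_of('scene','carton')[:3]: print(round(d['score'],2),world('scene',d['centre']).round(0))
```

```text
[508.50601424 -37.12244639 210.10911222] [-1.08817771  0.15441922 -0.81621678]
0.98 [295. 419.  -5.]
0.82 [260. 262.   3.]
0.65 [610. -48.  75.]
```

View pics/s3.png

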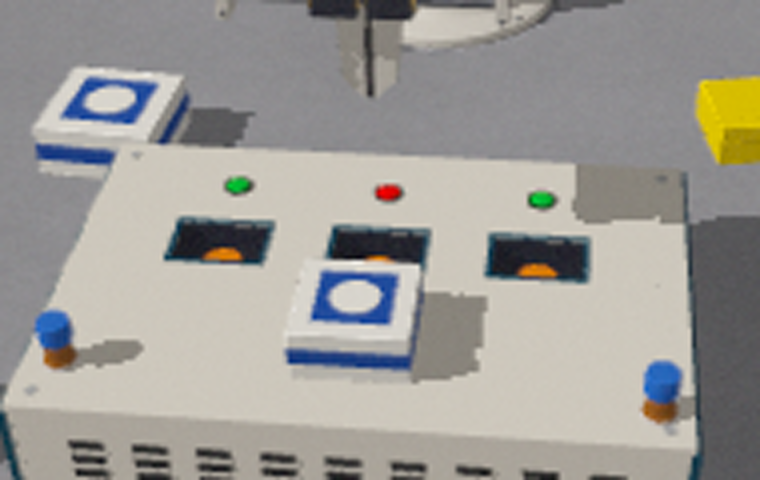

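The carton lies flat at crop (355,310), the key is up again at (378,260), and the robot is clear of everything.

```bash
python3 -c "
from bench import env
print(env.sign_off())"
```

```text
the job is handed in; nothing more can be done
None
```

The job is done and handed in at about 11 s of the 48 s allowed; the hand-in gave no verdict.

- **Carton:** I pushed the small white and blue carton off the middle (red-lamp) well, towards the rear. It now lies flat on the console's top, about 96–100 mm from the well's centre.
- **Key:** I reached the closed fingertips into the uncovered well and pressed the orange key onto its stop. It stayed down for over 1.2 s, with the fingertips steady about 21 mm below the panel and the force at 11.5 N. Then I drew straight up.

In the last picture, the carton was flat, the middle key was showing again and the arm was clear of the console with the force reading about zero. The other two keys, the vials and the look-alike carton looked undisturbed; I did not check the bottle, beaker, tip box and screwdriver again. No check failed. I judged the key's travel from height and force, since it could not be read directly.

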